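# Coffee machine off, pot onto the cork mat

### The arm

A 6-joint arm with a two-finger parallel gripper is mounted at the origin on a cart in front of the work surface, level with it; the furniture and walls round the work are solid. World frame = base frame: x ahead of the robot, y to its left, z up, the work surface at z = 0. Lengths are in mm, angles in rad, forces in N, time in s.
With the tool pointing down it reaches from about 275 to 1000 mm from the base axis. Payload 8.4 kg.
Tool frame: the origin (TCP) lies midway between the tips of the shut fingers; the grasp point (between the pads) lies 19 mm behind it; z points along the fingers, y is the line along which they close (so a half turn about z gives the same grasp; the last joint's range is limited). The gripper opens to 85 mm and grips with 20 to 120 N. Pads are 22 mm wide; open, the fingers measure 114 mm over their backs; the gripper's body (76 mm by 85 mm) begins 54 mm behind the grasp point. The pads swing forward as they close: fully open they stand 13 mm farther back than shut.
Start: joints at [-1.209, 0.353, 1.633, -0, 1.155, -0.002], TCP at [222.391, -584.098, 231.281] pointing down, gripper open.
Joint ranges: [-2.63, 2.63], [-0.92, 2.1], [0.06, 2.66], [-1.3, 4.44], [0, 2.69], [-3.02, 3.02]. Speed limits (rad/s): [2.22, 2.22, 2.79, 3.14, 3.14, 3.14].

### API

Orientations are given as [roll, pitch, yaw] about the fixed x, y, z axes, in that order (R = Rz(yaw) Ry(pitch) Rx(roll)).
In Python, from rig import r, cams gives the robot as it stands. The module is installed in compiled form; this text tells all that it offers.
- The arm moves only by the tool send_rows, never from a script. Its argument "targets" is one flat list of numbers, 7 for each row, row after row: the shift along the tool's x, y, z in m, then the turn, a rotation vector about the tool's x, y, z in rad, then the opening, from -1 (shut) to 1 (fully open). In form: [tx, ty, tz, wx, wy, wz, fingers, tx, ty, tz, wx, wy, wz, fingers, ...]. A call has 1 to 12 rows; each row is the pose to reach, as a shift and turn from the pose commanded when the call began, along the tool's axes at that moment; what a row does not reach only later rows make up. A row lasts 1/12 s, in which the tool goes at most 41.7 mm and 7.16 degrees, less where a joint would pass 70% of its speed; a pose out of reach is approached as far as the arm can. A call with a gripper value outside its range is refused whole. The fingers move at their own pace and stop on an object; "grip_force" is the grip in N (left out, the last holds). Time passes only in rows, so rows that repeat a pose let the fingers close. It gives the time, the measured TCP pose, the force, the opening and the grip force at its end, in the units of the state.
- r.sense(): the state, without advancing time (a new reading comes with each control period).
- cams.grab_frame(name): name is "side" or "top" or "wrist"; returns a dict with "color" (480x640x3 uint8, blue, green, red), "fx", "fy", "cx", "cy" (pixels), "xyz" and "attitude" of the camera in the world. Camera axes: x right, y down, z forward; pixel columns grow to the right and rows downward; lengths in mm; the calibration is good to about 2 mm. A picture is of the moment at which its call begins. There is no depth.
- r.sign_off(): hands the job in; it is judged then, once.
The state is a dict: "clock": time; "qpos": joint angles; "qvel": joint speeds; "joint_efforts": joint torques, N m; "eef_pos": TCP position; "tcp_rot": TCP orientation; "contact_force": force on the tool from outside, world axes, zero at the start; "wrist_torque": the same for the moment, N m; "opening": opening from 0.0 (shut) to 1.0 (fully open); "grasp_force": force on a finger pad.
Only numpy, scipy, OpenCV 4.12 (cv2) and the standard library are available. Lean on these libraries where they do the work, as an engineer would, in place of code of your own. Each camera call takes 0.05 s, during which the arm holds its last target. There are 200 camera calls.

### The job

The coffee round is over: switch the coffee machine off at the rocker switch on its top (press down the end that stands up, all the way), and take the pot off the warming plate and set it down gently on the round cork mat beside the machine, its whole base on the cork. Keep the pot upright throughout and leave the other things on the desk where they are.

Things in the scene. Friction and masses are not known exactly. Their poses are not given: they have to be found in the camera images.
- coffee_maker: White filter coffee machine with black top cover, 202 deep x 138 wide x 258 mm high, fixed. Origin at desk level under the middle of its round warming plate; -x is its open front, z up. The tank column stands behind the plate from x = +74 to +130 mm; the brew head hangs over the plate.
- plate_middle (a point): Middle of the warming plate's upper face (dark disc 112 mm across, 34 mm above the desk), machine axes. A ring round it, 111 mm inside and 120 mm outside, stands 3 mm higher. The pot may be raised at most 22 mm here, then is drawn out to the front (machine -x).
- head_underside (a point): Middle of the brew head's underside, 186 mm above the desk. The round head reaches 63 mm to the front and sides of this point: a gripper pointing straight down at the handle strikes it, one leaning back about 35 degrees clears it. A blunt sprung drip stop, 16 mm across, hangs here and rests on the pot's lid with about 1 N; it gives upward 22 mm and drops 6 mm when the pot has gone.
- switch (a joint): The black rocker on top of the brew head, 48 (along the machine's x) x 32 mm, turning about a pivot along the machine's y at machine x = -18 mm, 266 mm above the desk. 0 rad = on (rear end, towards the tank, up); 0.44 rad = off (rear end pressed fully down). It stays where it is left; about 2 N at the end moves it.
- switch_raised_end (a point): Point on the upper face of the rocker's rear half, 17 mm behind the pivot: where to press. About 276 mm above the desk when on, 269 mm when off.
- pot: Steel coffee pot, shut black lid, black handle, about 0.34 kg. Origin at the centre of its underside, z up, handle on its -x side. Base 88 mm across, belly 108 mm at 38 mm height, neck 80 mm, lid top at 128 mm. The handle bar is joined to the pot by a bridge at its top (z = 102 to 116 mm) and a bracket below (z = 40 to 52 mm).
- pot_grip (a point): Middle of the pot's upright handle bar (pot frame -85, 0, 78 mm), same axes as the pot. The bar is 20 mm wide (y: pinch along it), 24 mm deep (x -97 to -73 mm) and runs from z = 38 to 116 mm.
- cork_mat: Round cork mat, 160 mm across, 8 mm thick, fixed to the desk. Origin at the centre of its underside.
- mug: Green mug, 92 x 125 x 100 mm high, bystander. Origin at the middle of its underside.
- stapler: Dark blue stapler, 34 x 126 x 50 mm, bystander. Origin at the middle of its underside.
- calculator: Grey calculator, 62 x 98 x 15 mm, bystander. Origin at the middle of its underside.
- pen_red: White pen with red ends, 145 mm long, 11 mm thick, lying along its y, bystander. Origin at the middle of its underside.
- balm_pot: Low white round pot, 90 mm across, 32 mm high, bystander. Origin at the middle of its underside.

How it is judged (in metres and radians):
At the end, for the whole second after the job is handed in: The rocker is at off (beyond 0.34 of 0.44 rad); the pot stands upright (within 0.08 rad) and at rest on the cork mat, its middle within 36 mm of the mat's middle, so that its whole base is on the cork, its underside within 4 mm of the cork's surface (value of joint switch above 0.34 rad and horizontal distance between pot and cork_mat below 0.036 m and z of pot in the frame of cork_mat between 0.004 and 0.012 m and angle between pot's own z axis and vertical below 0.08 rad and linear speed of pot below 0.02 m/s); the robot touches nothing.
It fails at once if the pot is tipped by more than 0.5 rad (angle between pot's own z axis and vertical above 0.5 rad).
It fails at once if the pot is slammed down: faster than 0.35 m/s within 8 mm above the cork (horizontal distance between pot and cork_mat below 0.1 m and z of pot in the frame of cork_mat below 0.016 m and linear speed of pot above 0.35 m/s).
It fails at once if the pot is let fall onto the mat from more than 10 mm (horizontal distance between pot and cork_mat below 0.1 m and z of pot in the frame of cork_mat above 0.018 m and contact force between the fingers and pot below 0.05 N).
It fails at once if the mug, stapler, calculator, pen or round pot is moved by more than 30 mm (distance of any of mug, stapler, calculator, pen_red, balm_pot from where it was at the start of the episode above 0.03 m).
It also fails if it takes over 56 s, if anything falls off the work surface, if the arm or the gripper's body presses on something with over 40 N, if the wrist force passes 120 N, or if a joint passes its speed limit or range.

## Working session

There is one attempt and no reset: what is moved stays moved. The work goes in short steps, Python scripts to look and compute and a tool call to move; the robot and the scene stay as the last step left them, time stands still between calls to the robot, and variables do not carry over. Pictures are saved under pics/ and viewed, at most 10 in all, crops included, and the job is handed in when it is done.

Besides the shell and the picture viewer there is one more tool, called after ">>>" as name(argument=value, ...) on one line, values as JSON. send_rows: Moves the arm, as the interface text tells. Its arguments: {"type":"object","properties":{"targets":{"type":"array"},"grip_force":{"type":"number"}},"required":["targets"]}

```bash
mkdir -p pics
python3 - <<'E'
from rig import r,cams
import cv2,numpy as np
for n in ["top","side"]:
    f=cams.grab_frame(n); cv2.imwrite(f"pics/{n}0.png",f["color"])
    print(n,{k:np.round(v,4).tolist() for k,v in f.items() if k!="color"})
print(r.sense())
E
```

```text
top {'fx': 564.1594, 'fy': 564.1594, 'cx': 314.3877, 'cy': 244.4984, 'xyz': [304.2905, 25.5647, 1474.3874], 'attitude': [-2.9792, -0.0738, -1.5791]}
side {'fx': 453.4264, 'fy': 453.4264, 'cx': 321.7465, 'cy': 236.0842, 'xyz': [202.1631, 601.7726, 665.655], 'attitude': [-2.1735, -0.0092, -2.6896]}
{'clock': 0.1, 'qpos': array([-1.20939705e+00,  3.53601934e-01,  1.63405114e+00, -1.22347554e-05,
        1.15518465e+00, -2.40085696e-03]), 'qvel': array([ 0.00162115, -0.00126184, -0.00179263, -0.00085879,  0.00107158,
        0.0001127 ]), 'joint_efforts': array([-1.38100018e-03, -6.06362844e+01, -3.42820108e+01, -1.54194277e-04,
        4.05205952e-03, -1.85373773e-05]), 'eef_pos': array([ 222.2405722 , -583.7046853 ,  230.62604288]), 'tcp_rot': array([-3.14034756e+00,  8.19777569e-06,  3.63805090e-01]), 'contact_force': array([0.37993708, 0.02337697, 0.0932677 ]), 'wrist_torque': array([ 0.01397187,  0.04294556, -0.01598422]), 'grasp_force': 0.0, 'opening': 0.9999278608085157}
```

View pics/top0.png

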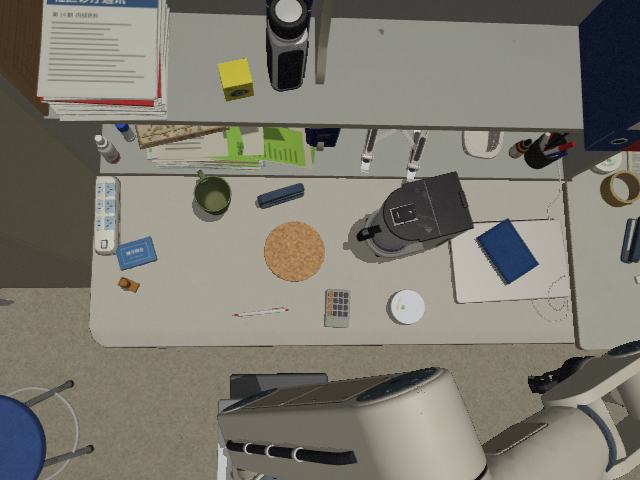

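View pics/side0.png

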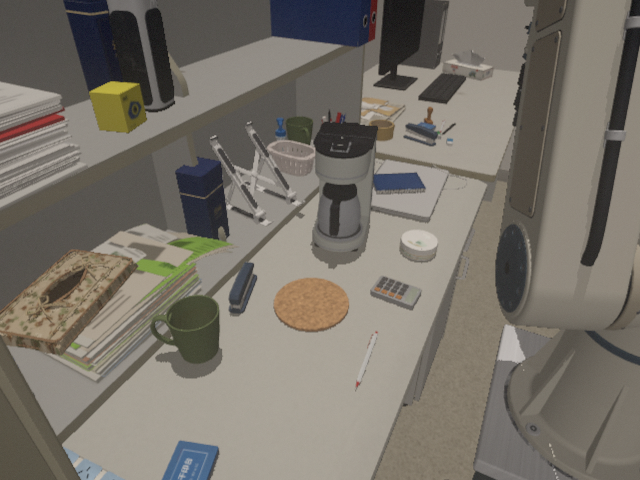

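The top view shows the machine at about (415,220) with its front to the left and slightly down, the rocker near (404,214), the handle near (370,234), and the mat at (294,251). The side view shows the mat at (311,303) and the pot at (338,210), with a shelf along the back. I'll enlarge both.

Run:
```python
import cv2,numpy as np
a=cv2.imread("pics/top0.png")[165:275,335:485]; b=cv2.imread("pics/side0.png")[115:265,290:400]
cv2.imwrite("pics/tc.png",cv2.resize(a,None,fx=5,fy=5,interpolation=cv2.INTER_CUBIC))
cv2.imwrite("pics/sc.png",cv2.resize(b,None,fx=4,fy=4,interpolation=cv2.INTER_CUBIC))
```

```text
(no output)
```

View pics/tc.png

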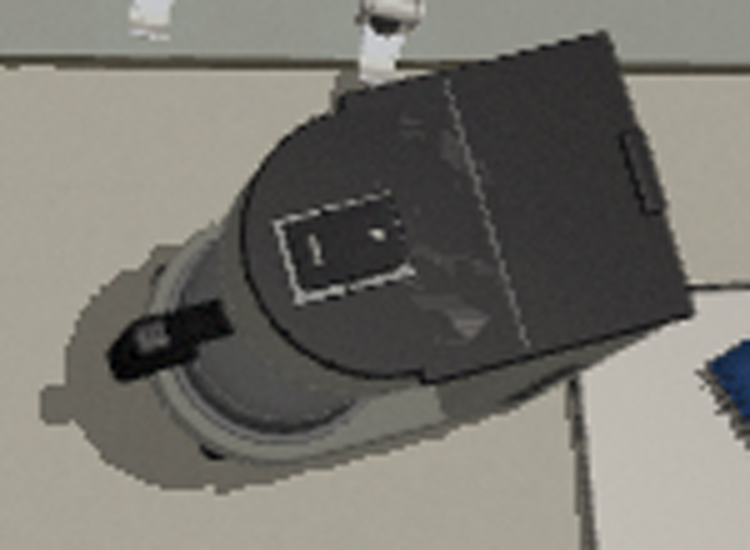

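View pics/sc.png

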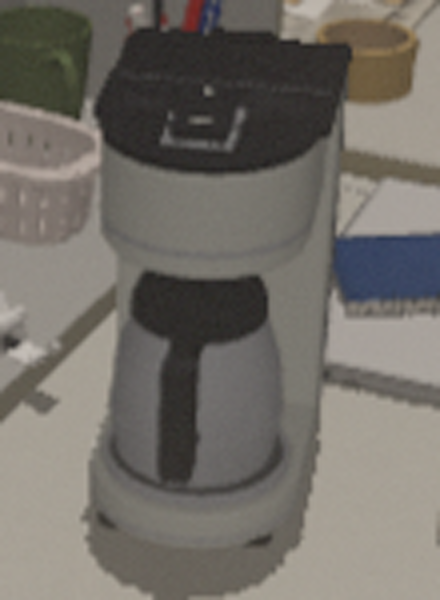

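The top crop shows the cover's rear corners at crop (607,33) and (692,315), and the rocker frame corners at (275,222), (297,302), (412,270), (390,192). The handle runs from the lid at (230,318) to its outer end at (115,358). In the side crop the handle bar runs from (182,350) to (176,480).

```bash
cat > h.py <<'E'
import numpy as np
from scipy.spatial.transform import Rotation as R
from scipy.optimize import least_squares
C={'top':(564.1594,314.3877,244.4984,[304.2905,25.5647,1474.3874],[-2.9792,-0.0738,-1.5791]),
'side':(453.4264,321.7465,236.0842,[202.1631,601.7726,665.655],[-2.1735,-0.0092,-2.6896])}
def unproj(c,uv,z):
    f,cx,cy,p,a=C[c]; d=R.from_euler('xyz',a).apply([(uv[0]-cx)/f,(uv[1]-cy)/f,1]); p=np.array(p)
    return p+d*(z-p[2])/d[2]
def proj(c,X):
    f,cx,cy,p,a=C[c]; q=R.from_euler('xyz',a).inv().apply(np.atleast_2d(X)-p)
    return q[:,:2]/q[:,2:]*f+[cx,cy]
T=lambda u,v:(335+(u-2)/5,165+(v-2)/5)
S=lambda u,v:(290+(u-1.5)/4,115+(v-1.5)/4)
E
python3 - <<'E'
from h import *
import cv2
up=unproj
print('rear corners',[up('top',T(*p),258).round(1) for p in [(607,33),(692,315)]])
sw=[up('top',T(*p),262).round(1) for p in [(275,222),(297,302),(412,270),(390,192)]]; print('sw',sw,np.mean(sw,0))
print('sw side',up('side',S(203,127),262))
print('handle top',[up('top',T(*p),116).round(1) for p in [(230,318),(115,358),(125,350)]])
print('bar side z116,38',[up('side',S(*p),z).round(1) for p,z in [((182,345),116),((177,482),38)]])
# mat: segment by colour, both views
for c in ['top','side']:
    hsv=cv2.cvtColor(cv2.imread(f'pics/{c}0.png'),cv2.COLOR_BGR2HSV)
    m=cv2.inRange(hsv,(8,80,90),(20,255,255))
    n,l,s,ce=cv2.connectedComponentsWithStats(m)
    k=[i for i in range(1,n) if s[i,4]>1500]
    for i in k:
        q=np.argwhere(l==i)[:,::-1]; P=np.array([up(c,x,8) for x in q]); print('mat',c,P.mean(0).round(1),np.ptp(P,axis=0).round(1),s[i])
# fit machine pose
M=[('top',T(607,33),[130,69,258]),('top',T(692,315),[130,-69,258]),('top',T(343,247),[-18,0,262]),('side',S(203,127),[-18,0,262])]
def tf(v,X): return R.from_euler('z',v[2]).apply(X)+[v[0]*100,v[1]*100,0]
g=lambda v:np.concatenate([(proj(c,tf(v,X))[0]-uv) for c,uv,X in M])
s=least_squares(g,[5,-2.,-1.3]);print('machine',s.x[:2]*100,s.x[2],g(s.x).round(1))
print('head sides etc z34 plate centre', 'pixel top',proj('top',tf(s.x,[0,0,34])))
E
```

```text
rear corners [array([ 674.1, -391.5,  258. ]), array([ 543.2, -424.1,  258. ])]
sw [array([ 583.5, -234.5,  262. ]), array([ 547.2, -243.3,  262. ]), array([ 562.1, -295.8,  262. ]), array([ 597.7, -287.1,  262. ])] [ 572.625 -265.175  262.   ]
sw side [ 570.80452943 -260.11736238  262.        ]
handle top [array([ 568.2, -241.7,  116. ]), array([ 547.8, -183.8,  116. ]), array([ 551.8, -188.8,  116. ])]
bar side z116,38 [array([ 583.1, -268.3,  116. ]), array([ 570.6, -238.4,   38. ])]
mat top [526.6 -30.7   8. ] [156.9 157.9   0. ] [ 264  222   61   60 2838]
mat side [524.9 -24.9   8. ] [157.9 161.    0. ] [ 274  278   75   53 3146]
machine [ 576.8343736 -281.6867775] -1.3241860777120609 [-0.3 -0.6  0.3  0.7 -0.3 -0.   0.1 -0.8]
head sides etc z34 plate centre pixel top [[389.62628993 230.97320144]]
```

Run:
```python
from h import *
import sys
print('top edge z150',[unproj('top',T(*p),150).round(1) for p in [(230,318),(115,358),(125,350),(120,352)]])
print('bar side z150,74',[unproj('side',S(*p),z).round(1) for p,z in [((182,345),150),((177,482),72)]])
# fit pot yaw, assuming pot centred on plate +-: residual of bar outer face in both views
def tf(x,y,a,X): return R.from_euler('z',a).apply(X)+[x,y,34]
M=[('side',S(180,345),[-97,0,116]),('side',S(177,482),[-97,0,38]),('top',T(118,352),[-97,0,114]),('top',T(225,318),[-35,0,118])]
g=lambda v:np.concatenate([np.concatenate([proj(c,tf(v[0]*100,v[1]*100,v[2],X))[0]-uv for c,uv,X in M]),[(v[0]-5.768)*25,(v[1]+2.817)*25]])
s=least_squares(g,[5.768,-2.817,-1.3]);print(s.x*[100,100,1],g(s.x).round(1))
print('grip',tf(*(s.x*[100,100,1]),[-85,0,78]))
```

```text
top edge z150 [array([ 561.6, -235. ,  150. ]), array([ 541.7, -178.5,  150. ]), array([ 545.6, -183.5,  150. ]), array([ 544.6, -181. ,  150. ])]
bar side z150,74 [array([ 559.5, -214.5,  150. ]), array([ 550.7, -192.9,   72. ])]
[ 575.10974858 -276.94546412   -1.28026096] [-0.2  7.5 -0.3  2.3  1.5 -1.   4.5 -1.6 -0.4  1.2]
grip [ 550.76020715 -195.5077589   112.        ]
```

```bash
cat >> h.py <<'E'
def shift(pos,rot,cur=None):
    """tool-frame shift (m) and rotvec from the present pose to world pos (mm), rotation rot"""
    if cur is None:
        from rig import r
        s=r.sense(); cur=(s['eef_pos'],s['tcp_rot']); print('q',s['qpos'].round(2),'t',round(s['clock'],2))
    R0=R.from_euler('xyz',cur[1])
    print('shift',(R0.inv().apply(np.array(pos)-cur[0])/1000).round(4),'turn',(R0.inv()*rot).as_rotvec().round(4))
DOWN=lambda yaw:R.from_euler('xyz',[np.pi,0,yaw])
MX=np.array([np.cos(-1.324),np.sin(-1.324),0])
E
python3 - <<'E'
from h import *
for z in (300,400,500,600): print(z,unproj('top',(450,127),z).round(0),unproj('side',(165,137),z).round(0),unproj('side',(300,72),z).round(0))
shift([577.3,-283.6,330],DOWN(1.817))
E
```

```text
300 [ 763. -369.  300.] [879. -57. 300.] [ 868. -629.  300.]
400 [ 724. -335.  400.] [694. 123. 400.] [ 686. -292.  400.]
500 [ 685. -301.  500.] [509. 303. 500.] [504.  44. 500.]
600 [ 646. -268.  600.] [324. 483. 600.] [322. 381. 600.]
q [-1.21  0.35  1.63 -0.    1.16 -0.  ] t 0.1
shift [ 0.4386 -0.1542 -0.0992] turn [-1.0000e-03 -9.0000e-04 -1.4532e+00]
```

>>> send_rows(targets=[0,0,-0.04,0,0,-0.12,-1,0,0,-0.08,0,0,-0.24,-1,0.02,-0.008,-0.1,0,0,-0.36,-1,0.056,-0.02,-0.1,0,0,-0.48,-1,0.092,-0.033,-0.1,0,0,-0.6,-1,0.13,-0.046,-0.1,0,0,-0.72,-1,0.165,-0.058,-0.1,0,0,-0.84,-1,0.2,-0.07,-0.1,0,0,-0.96,-1,0.24,-0.084,-0.1,0,0,-1.08,-1,0.275,-0.097,-0.1,0,0,-1.2,-1,0.31,-0.109,-0.1,0,0,-1.32,-1,0.345,-0.121,-0.1,0,0,-1.45,-1])

```text
clock: 1.1
eef_pos: [502.8, -346.6, 331.0]
tcp_rot: [-3.141, -0.0, 1.815]
contact_force: [0.8, -1.2, -0.2]
opening: 0.002
grasp_force: 0.0
```

Run:
```python
from h import *
shift([577.3,-283.6,330],DOWN(1.817))
```

```text
q [-0.61  0.25  1.55 -0.    1.34 -0.85] t 1.1
shift [0.0431 0.0875 0.001 ] turn [-0.0004 -0.0004 -0.0021]
```

>>> send_rows(targets=[0.015,0.03,0,0,0,0,-1,0.03,0.06,0,0,0,0,-1,0.0431,0.0875,0,0,0,0,-1,0.0431,0.0875,0.02,0,0,0,-1,0.0431,0.0875,0.037,0,0,0,-1,0.0431,0.0875,0.037,0,0,0,-1])

```text
clock: 1.6
eef_pos: [575.3, -284.2, 290.2]
tcp_rot: [-3.137, -0.004, 1.81]
contact_force: [-0.2, -0.0, -0.9]
opening: -0.001
grasp_force: 0.0
```

Run:
```python
from rig import r,cams
import cv2,numpy as np
o=[]
for n,(y,x) in {"top":(165,335),"side":(70,270)}.items():
    f=cams.grab_frame(n)["color"][y:y+150,x:x+130]; o.append(cv2.resize(f,None,fx=3.05,fy=4,interpolation=cv2.INTER_CUBIC))
cv2.imwrite("pics/p1.png",np.hstack(o)); print(r.sense()['eef_pos'])
```

```text
[ 576.18057608 -285.5552209   293.76198295]
```

View pics/p1.png

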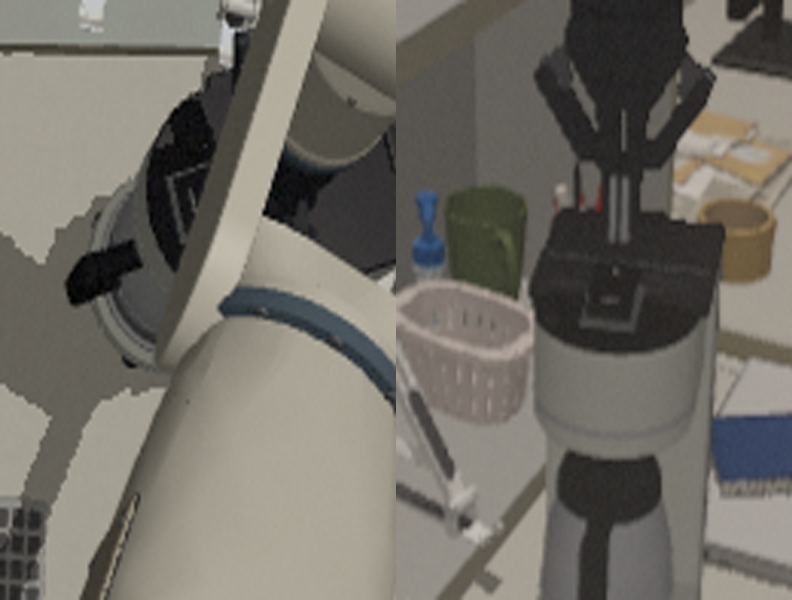

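The side view shows the finger tips (crop (620,240)) lined up over the rear of the rocker (crop (612,280)). I'll press down now.

>>> send_rows(targets=[0.001,0,0.006,0,0,0,-1,0.001,0,0.012,0,0,0,-1,0.001,0,0.015,0,0,0,-1,0.001,0,0.018,0,0,0,-1,0.001,0,0.02,0,0,0,-1,0.001,0,0.022,0,0,0,-1,0.001,0,0.023,0,0,0,-1,0.001,0,0.023,0,0,0,-1])

```text
clock: 2.37
eef_pos: [576.7, -285.2, 271.7]
tcp_rot: [3.141, 0.001, 1.809]
contact_force: [0.4, -1.4, 3.6]
opening: -0.0
grasp_force: 1.6
```

Force is 3.6 N at z 271.7, so I'll press a little further until it stops.

>>> send_rows(targets=[0,0,0.001,0,0,0,-1,0,0,0.002,0,0,0,-1,0,0,0.003,0,0,0,-1,0,0,0.004,0,0,0,-1,0,0,0.004,0,0,0,-1,0,0,0.004,0,0,0,-1])

```text
clock: 2.87
eef_pos: [577.0, -285.8, 269.5]
tcp_rot: [3.14, 0.003, 1.809]
contact_force: [-2.4, -3.0, 13.7]
opening: -0.002
grasp_force: 7.3
```

```bash
cat >> h.py <<'E'
PY=-1.295
RG=DOWN(PY+np.pi)*R.from_euler('y',-0.61)
TZ=RG.apply([0,0,1]); G=np.array([551,-195.5,112.])
E
python3 - <<'E'
from h import *
print(TZ,(G-70*TZ).round(1),(G+19*TZ).round(1))
shift(G-90*TZ+[0,0,20],RG)
shift([577,-286,340],RG)
E
```

```text
[ 0.1559994  -0.55121803 -0.81964802] [ 540.1 -156.9  169.4] [ 554.  -206.    96.4]
q [-0.46  0.35  1.55 -0.    1.24 -0.7 ] t 2.87
shift [ 0.1455 -0.0061  0.0634] turn [-0.0098 -0.607  -0.0372]
q [-0.46  0.35  1.55 -0.    1.24 -0.7 ] t 2.87
shift [-0.0004  0.0001 -0.0705] turn [-0.0098 -0.607  -0.0372]
```

>>> send_rows(targets=[0,0,-0.03,0,0,0,-1,0,0,-0.06,0,0,0,-1,0.03,0,-0.075,0,0,0,0,0.06,0,-0.075,0,-0.1,-0.01,1,0.09,-0.002,-0.075,0,-0.2,-0.015,1,0.115,-0.004,-0.07,0,-0.3,-0.02,1,0.135,-0.006,-0.06,0,-0.4,-0.025,1,0.1455,-0.006,-0.05,-0.005,-0.5,-0.03,1,0.1455,-0.006,-0.04,-0.01,-0.607,-0.037,1,0.1455,-0.006,-0.02,-0.01,-0.607,-0.037,1,0.1455,-0.006,0.0,-0.01,-0.607,-0.037,1,0.1455,-0.006,0.0,-0.01,-0.607,-0.037,1])

```text
clock: 3.87
eef_pos: [533.6, -143.6, 263.1]
tcp_rot: [-3.132, 0.604, 1.853]
contact_force: [-0.9, -0.6, -0.5]
opening: 1.001
grasp_force: 0.0
```

Run:
```python
from h import *
from rig import r,cams
import cv2
shift(G-70*TZ,RG)
o=[]
f=cams.grab_frame("side")["color"][90:270,270:400]; o.append(cv2.resize(f,None,fx=3,fy=3,interpolation=cv2.INTER_CUBIC))
w=cams.grab_frame("wrist"); o.append(cv2.resize(w["color"][:,80:],(405,540)) if 0 else cv2.resize(w["color"],(400,300)))
o[1]=cv2.copyMakeBorder(o[1],0,240,0,0,cv2.BORDER_CONSTANT)
cv2.imwrite("pics/p2.png",np.hstack(o)); print({k:np.round(v,4).tolist() for k,v in w.items() if k!="color"})
```

```text
q [ 0.09  0.17  1.96 -0.71  1.03  0.19] t 3.87
shift [0.0413 0.0033 0.0854] turn [-0.0061 -0.0056  0.0053]
{'fx': 353.3303, 'fy': 353.3303, 'cx': 322.0434, 'cy': 241.6544, 'xyz': [496.041, -5.6595, 336.5715], 'attitude': [2.2314, 0.006, 0.2767]}
```

View pics/p2.png

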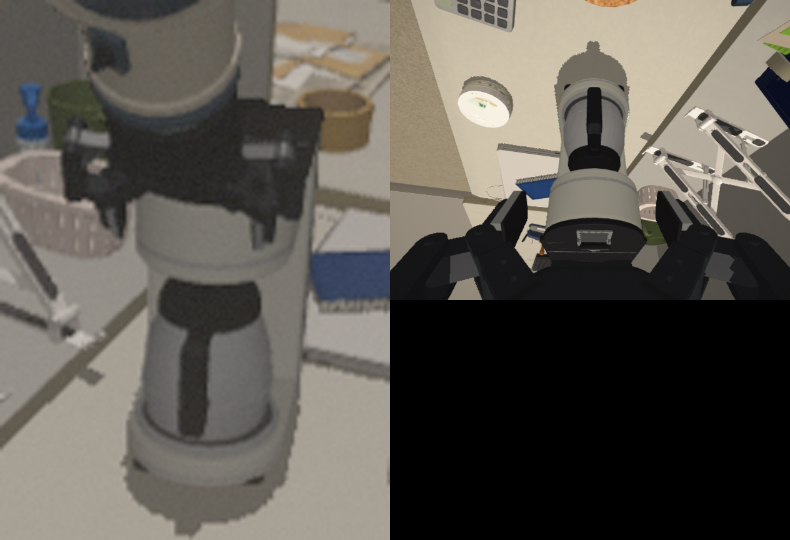

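The wrist view has the handle bar upright, from crop (595,88) to (593,148), nearly central between the fingers. In the side view the fingers stand in front of the head, clear of it. I'll check the bar's lateral position against prediction.

Run:
```python
from h import *
C['w']=(353.3303,322.0434,241.6544,[496.041,-5.6595,336.5715],[2.2314,.006,.2767])
Z=R.from_euler('z',PY)
for X in ([-12,0,-40],[-12,0,30],[85-35,0,40]):
    print(proj('w',G+Z.apply(X)),proj('w',G+Z.apply(X)+Z.apply([0,10,0])))
print('pic',[( (u-390)*1.6,v*1.6) for u,v in [(594,88),(594,148)]])
# desk-switch, for sanity
print(proj('w',[572.5,-264.5,270]),'pic',((594-390)*1.6,238*1.6))
```

```text
[[325.02363937 132.99523435]] [[336.46267967 133.04533074]]
[[324.9469584  188.87715432]] [[338.23351169 188.94157858]]
[[324.41153802 248.76216802]] [[335.85533065 248.8234139 ]]
pic [(326.40000000000003, 140.8), (326.40000000000003, 236.8)]
[[326.55051813 398.94488142]] pic (326.40000000000003, 380.8)
```

```bash
sed -i 's/G=np.array.*/G=np.array([552,-199,112.])/' h.py
python3 - <<'E'
from h import *
shift(G-60*TZ,RG); shift(G+19*TZ,RG)
E
```

```text
q [ 0.09  0.16  1.95 -0.71  1.03  0.19] t 3.97
shift [0.0418 0.0013 0.0996] turn [-0.0031 -0.0037  0.002 ]
q [ 0.09  0.16  1.95 -0.71  1.03  0.19] t 3.97
shift [0.0416 0.0015 0.1786] turn [-0.0031 -0.0037  0.002 ]
```

>>> send_rows(targets=[0.02,0.001,0.02,0,0,0,1,0.04,0.001,0.04,0,0,0,1,0.042,0.0015,0.065,0,0,0,1,0.042,0.0015,0.09,0,0,0,1,0.042,0.0015,0.11,0,0,0,1,0.042,0.0015,0.13,0,0,0,1,0.042,0.0015,0.145,0,0,0,1,0.042,0.0015,0.16,0,0,0,1,0.042,0.0015,0.17,0,0,0,1,0.042,0.0015,0.178,0,0,0,1,0.042,0.0015,0.178,0,0,0,1])

```text
clock: 4.88
eef_pos: [555.9, -209.9, 96.9]
tcp_rot: [-3.14, 0.607, 1.846]
contact_force: [-0.5, -0.4, 0.2]
opening: 1.001
grasp_force: 0.0
```

Run:
```python
from h import *
from rig import r,cams
import cv2
shift(G+19*TZ,RG)
f=cams.grab_frame("side")["color"][110:270,270:400]
w=cams.grab_frame("wrist")["color"]
a=cv2.resize(f,(390,480),interpolation=cv2.INTER_CUBIC); b=cv2.resize(w[:,120:520],(400,480))
cv2.imwrite("pics/p3.png",np.hstack([a,b]))
```

```text
q [-0.05  0.45  2.03 -0.98  0.71  0.47] t 4.88
shift [ 0.0008 -0.0007  0.    ] turn [-0.0022 -0.0027 -0.0002]
```

View pics/p3.png

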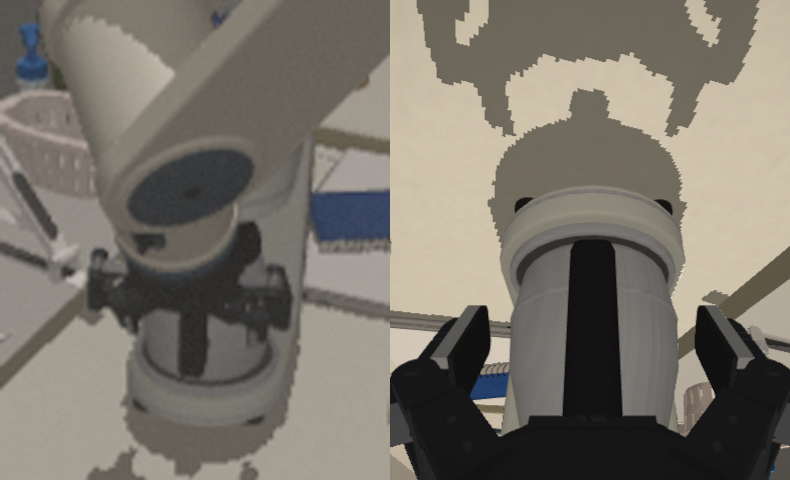

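The handle (crop x 592) sits midway between the fingers (487 and 698). I'll close on it.

>>> send_rows(targets=[0,0,0,0,0,0,0,0,0,0,0,0,0,-0.5,0,0,0,0,0,0,-1,0,0,0,0,0,0,-1,0,0,0,0,0,0,-1,0,0,0,0,0,0,-1,0,0,0,0,0,0,-1,0,0,0,0,0,0,-1], grip_force=100)

```text
clock: 5.65
eef_pos: [556.0, -208.8, 97.5]
tcp_rot: [-3.141, 0.607, 1.847]
contact_force: [-1.3, 3.0, 6.0]
opening: 0.221
grasp_force: 97.8
```

Run:
```python
from h import *
from rig import r
s=r.sense(); p=s['eef_pos']; print(p,s['opening'],s['grasp_force'],s['qpos'].round(2),s['contact_force'])
rot=R.from_euler('xyz',s['tcp_rot'])
for d in ([0,0,10],-MX*60+[0,0,10],-MX*140+[0,0,10],-MX*140+[0,0,40]): shift(p+d,rot)
```

```text
[ 556.03087335 -208.82942655   97.5195275 ] 0.22102903747174735 97.7945601940155 [-0.04  0.45  2.03 -0.98  0.71  0.47] [-1.34382513  3.02790516  5.99171563]
q [-0.04  0.45  2.03 -0.98  0.71  0.47] t 5.65
shift [-0.0057 -0.     -0.0082] turn [0. 0. 0.]
q [-0.04  0.45  2.03 -0.98  0.71  0.47] t 5.65
shift [ 0.0435  0.0017 -0.0424] turn [0. 0. 0.]
q [-0.04  0.45  2.03 -0.98  0.71  0.47] t 5.65
shift [ 0.1092  0.0041 -0.0881] turn [0. 0. 0.]
q [-0.04  0.45  2.03 -0.98  0.71  0.47] t 5.65
shift [ 0.0921  0.004  -0.1127] turn [0. 0. 0.]
```

>>> send_rows(targets=[-0.002,0,-0.003,0,0,0,-1,-0.004,0,-0.006,0,0,0,-1,-0.0069,0,-0.0098,0,0,0,-1,-0.0069,0,-0.0098,0,0,0,-1,-0.0069,0,-0.0098,0,0,0,-1])

```text
clock: 6.07
eef_pos: [555.5, -209.0, 109.1]
tcp_rot: [-3.14, 0.607, 1.847]
contact_force: [0.5, -0.1, -6.5]
opening: 0.219
grasp_force: 98.0
```

Lifted 11.6 mm, with about −6.5 N of load (pot plus drip stop). Next I'll draw it out to the front.

>>> send_rows(targets=[0.008,0.0002,-0.0057,0,0,0,-1,0.0165,0.0005,-0.0115,0,0,0,-1,0.025,0.001,-0.017,0,0,0,-1,0.033,0.001,-0.023,0,0,0,-1,0.041,0.0015,-0.0285,0,0,0,-1,0.0495,0.002,-0.0345,0,0,0,-1,0.058,0.002,-0.04,0,0,0,-1,0.066,0.0025,-0.046,0,0,0,-1,0.0745,0.003,-0.052,0,0,0,-1,0.083,0.003,-0.0575,0,0,0,-1,0.091,0.0035,-0.063,0,0,0,-1,0.099,0.0035,-0.069,0,0,0,-1])

```text
clock: 7.07
eef_pos: [526.1, -91.0, 109.3]
tcp_rot: [-3.14, 0.607, 1.848]
contact_force: [0.3, 1.0, -3.2]
opening: 0.221
grasp_force: 98.5
```

Run:
```python
from h import *
from rig import r,cams
import cv2
s=r.sense(); print(s['eef_pos'],s['contact_force'].round(1),s['qpos'].round(2))
a=cams.grab_frame("side")["color"][90:330,200:400]
b=cams.grab_frame("wrist")["color"][:,120:520]
cv2.imwrite("pics/p4.png",np.hstack([cv2.resize(a,(400,480)),b]))
```

```text
[526.11387277 -90.98115735 109.30527146] [ 0.3  1.  -3.2] [ 0.2   0.41  2.07 -0.88  0.83  0.59]
```

View pics/p4.png

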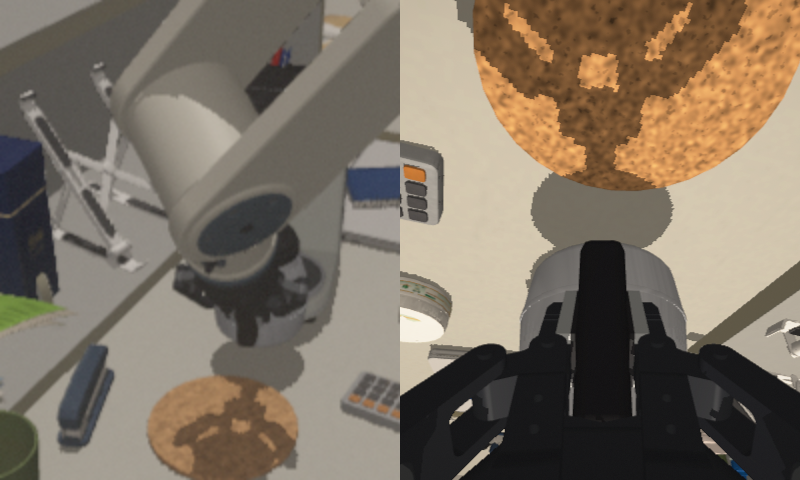

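The pot hangs upright in the fingers, clear of the machine, and the way to the mat is free.

Run:
```python
from h import *
from rig import r
s=r.sense(); rot=R.from_euler('xyz',s['tcp_rot'])
for z in (109,80): shift([507,44,z],rot)
```

```text
q [ 0.2   0.41  2.07 -0.88  0.83  0.59] t 7.17
shift [ 0.1108  0.0184 -0.0766] turn [0. 0. 0.]
q [ 0.2   0.41  2.07 -0.88  0.83  0.59] t 7.17
shift [ 0.1273  0.0184 -0.0527] turn [0. 0. 0.]
```

>>> send_rows(targets=[0.01,0.0017,-0.007,0,0,0,-1,0.02,0.0034,-0.014,0,0,0,-1,0.031,0.005,-0.0214,0,0,0,-1,0.042,0.007,-0.029,0,0,0,-1,0.053,0.0088,-0.0366,0,0,0,-1,0.064,0.0106,-0.0442,0,0,0,-1,0.075,0.0125,-0.0518,0,0,0,-1,0.086,0.0143,-0.0594,0,0,0,-1,0.096,0.016,-0.0663,0,0,0,-1,0.104,0.0173,-0.0719,0,0,0,-1,0.1108,0.0184,-0.0766,0,0,0,-1,0.1108,0.0184,-0.0766,0,0,0,-1])

```text
clock: 8.17
eef_pos: [507.6, 44.0, 109.0]
tcp_rot: [-3.141, 0.607, 1.848]
contact_force: [0.4, 0.0, -4.1]
opening: 0.217
grasp_force: 98.6
```

Run:
```python
from h import *
from rig import r,cams
import cv2
s=r.sense(); rot=R.from_euler('xyz',s['tcp_rot'])
for z in (80,75,71.5): shift([507,44,z],rot)
a=cams.grab_frame("side")["color"][110:380,200:425]
b=cams.grab_frame("top")["color"][150:330,220:370]
cv2.imwrite("pics/p5.png",np.hstack([cv2.resize(a,(400,480)),cv2.resize(b,(400,480))]))
```

```text
q [ 0.47  0.44  2.01 -0.74  0.97  0.71] t 8.17
shift [ 0.0166 -0.0005  0.0237] turn [0. 0. 0.]
q [ 0.47  0.44  2.01 -0.74  0.97  0.71] t 8.17
shift [ 0.0195 -0.0005  0.0278] turn [0. 0. 0.]
q [ 0.47  0.44  2.01 -0.74  0.97  0.71] t 8.17
shift [ 0.0215 -0.0005  0.0307] turn [0. 0. 0.]
```

View pics/p5.png

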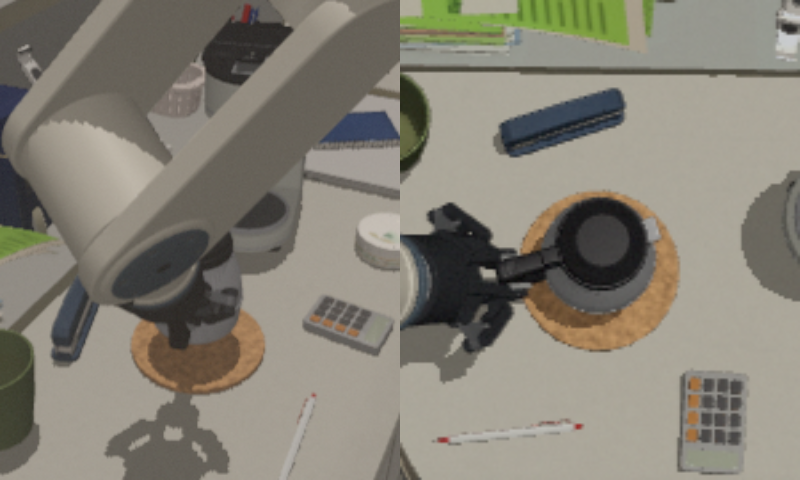

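The top view shows the lid centre at crop (602,242), which is full-image (295.8,240.8), over the mat. I'll check the centring.

Run:
```python
from h import *
print(unproj('top',(295.8,240.8),174))
```

```text
[525.71616078 -28.82660296 174.        ]
```

>>> send_rows(targets=[0.0025,0,0.0035,0,0,0,-1,0.005,0,0.007,0,0,0,-1,0.0075,0,0.0105,0,0,0,-1,0.01,0,0.0145,0,0,0,-1,0.0125,0,0.018,0,0,0,-1,0.015,0,0.0213,0,0,0,-1,0.0166,0,0.0237,0,0,0,-1,0.018,0,0.0258,0,0,0,-1,0.0191,0,0.0273,0,0,0,-1,0.0195,0,0.0278,0,0,0,-1,0.0195,0,0.0278,0,0,0,-1])

```text
clock: 9.18
eef_pos: [507.2, 42.8, 74.9]
tcp_rot: [-3.14, 0.607, 1.848]
contact_force: [-0.0, -0.9, -3.7]
opening: 0.219
grasp_force: 98.6
```

The pot is centred at (525.7,−28.8), and the mat's centre is about (526,−28). I'll lower the last few millimetres until it touches.

>>> send_rows(targets=[0.0006,0,0.0008,0,0,0,-1,0.0012,0,0.0016,0,0,0,-1,0.0017,0,0.0025,0,0,0,-1,0.002,0,0.0029,0,0,0,-1,0.002,0,0.0029,0,0,0,-1,0.002,0,0.0029,0,0,0,-1])

```text
clock: 9.68
eef_pos: [507.3, 42.7, 71.7]
tcp_rot: [-3.14, 0.607, 1.847]
contact_force: [-1.2, -0.1, -2.2]
opening: 0.221
grasp_force: 99.1
```

>>> send_rows(targets=[0.0003,0,0.0004,0,0,0,-1,0.0006,0,0.0008,0,0,0,-1,0.0009,0,0.0012,0,0,0,-1,0.0009,0,0.0012,0,0,0,-1])

```text
clock: 10.02
eef_pos: [507.5, 43.0, 71.4]
tcp_rot: [-3.141, 0.609, 1.847]
contact_force: [-5.5, 6.6, 14.8]
opening: 0.219
grasp_force: 101.5
```

It's in contact with the mat. I'll ease off a little, open the fingers and back out along the tool axis.

>>> send_rows(targets=[-0.0005,0,-0.0007,0,0,0,-1,-0.0005,0,-0.0007,0,0,0,-1,-0.0005,0,-0.0007,0,0,0,-0.4,-0.0005,0,-0.0007,0,0,0,0,-0.0005,0,-0.0007,0,0,0,0.5,-0.0005,0,-0.0007,0,0,0,1,-0.0005,0,-0.0007,0,0,0,1,-0.0005,0,-0.0007,0,0,0,1,-0.0005,0,-0.0007,0,0,0,1], grip_force=20)

```text
clock: 10.77
eef_pos: [507.2, 42.8, 70.8]
tcp_rot: [-3.14, 0.607, 1.848]
contact_force: [0.6, -0.1, -1.0]
opening: 0.998
grasp_force: 0.0
```

>>> send_rows(targets=[0,0,-0.01,0,0,0,1,0,0,-0.025,0,0,0,1,0,0,-0.045,0,0,0,1,0,0,-0.065,0,0,0,1,0,0,-0.085,0,0,0,1,0,0,-0.105,0,0,0,1,0,0,-0.125,0,0,0,1,0,0,-0.145,0,0,0,1,0,0,-0.16,0,0,0,1,0,0,-0.17,0,0,0,1,0,0,-0.17,0,0,0,1,0,0,-0.17,0,0,0,1])

```text
clock: 11.77
eef_pos: [481.0, 136.5, 210.7]
tcp_rot: [-3.14, 0.607, 1.848]
contact_force: [0.8, -0.5, -0.2]
opening: 0.998
grasp_force: 0.0
```

Run:
```python
from h import *
from rig import r,cams
import cv2
a=cams.grab_frame("side")["color"][110:380,200:425]
b=cams.grab_frame("top")["color"][150:300,220:450]
c=cv2.resize(b,(400,261)); c=cv2.copyMakeBorder(c,0,219,0,0,cv2.BORDER_CONSTANT)
cv2.imwrite("pics/p6.png",np.hstack([cv2.resize(a,(400,480)),c])); s=r.sense(); print(s['contact_force'],s['eef_pos'])
```

```text
[-0.92580291 -0.59264439 -0.21611206] [480.54736409 135.6335532  209.85270934]
```

View pics/p6.png

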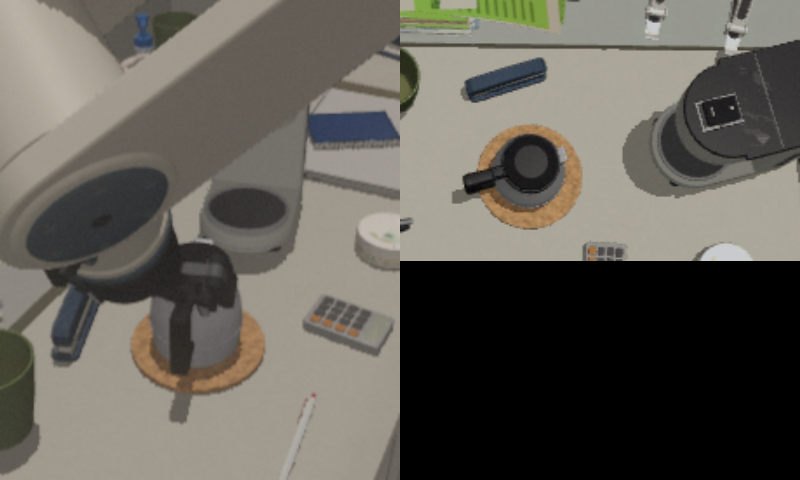

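```bash
python3 -c "
from rig import r
print(r.sign_off())"
```

```text
the job is handed in; nothing more can be done
None
```

The job is handed in at about 12 s of the 56 s allowed, with no verdict returned. The rocker was pressed to a firm stop (13.7 N; its off position was not confirmed by picture), and the pot stands upright on the cork about 1 mm off centre with the gripper clear.

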